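Count out dishwasher tablets and put the tub on the caddy ledge

TASK

Slide the empty oblong tub on the counter under the lip of the counting stand's trough, lengthwise to it; sweep all the oblong tablets along the platform into the trough without picking them up, and shut the trough's lid over them. Only then put the round tablets, which are extras, back into the square tin; after that lift the trough by its bar, lid shut, to pour the oblong tablets into the tub, and let the trough down again. Finally stand the tub with all the oblong tablets upright on the caddy's narrow raised ledge, centred and lengthwise along it, leaving the egg timer, the clip and the mug alone.

Things in the scene. Friction and masses are not known exactly. Their poses are not given: they have to be found in the camera images.
- tray: fixed counting stand of white and grey plastic. Origin on the counter (z=0) under the middle of the platform; x points from the open near part to the trough, y along the trough away from its pouring lip, z up. Grey platform 150 (x) by 180 mm (y), top 100 mm above the counter, thin rims 3 mm thick standing 10 mm above the platform on its -x, -y and +y edges, none on +x. At +x, with its near wall starting at x=66.5 mm, lies the trough, its middle line at x=89.5 mm.
- platform (a point): centre of the platform's top face; axes as the stand
- tub_spot (a point): point on the counter (stand x=89.5, y=-152 mm) where the middle of the tub's underside should stand to catch the pour, tub's long side along the stand's y: its end then reaches 12 mm under the lip (lip's underside 56 mm up, tub 45 high). Set the tub down at least 20 mm farther out (towards -y) and slide it in; slide it out the same way before lifting it. 10 mm off is harmless
- trough (a joint): angle of the trough about its hinge, rad: 0 = level (rests on a stop), up to 1.2 = its bar end raised. The hinge runs along the stand's x through the underside of the pouring lip at stand x=89.5, y=-112, z=56 mm. It falls back by its own weight (0.16 kg) when let go. Tablets slide out over the lip once it is raised to about 0.6 to 1.1 rad; tip steadily, without a jerk
- trough_floor (a point): middle of the trough's inner floor, turns with the trough (x across, y away from the lip, z up from the floor). Inside 40 mm wide, 200 mm long, walls 38 mm high on the near side (2 mm below the platform's top) and 40 mm on the far (lid hinge) side; closed at the +y end, open over the lip at the -y end
- trough_lip (a point): middle of the pouring lip's edge, on the trough floor's level; the trough's floor ends here
- trough_bar (a point): centre of the round steel lifting bar (10 mm thick, 66 mm long, along x, 60 mm free between its arms) beyond the +y end of the trough, 35 mm clear of it; level trough: 112 mm above the counter at stand y=128 mm. Can be pinched from above with the fingers closing along y; it turns between the fingers as the trough rises. 246 mm from the hinge axis
- lid (a joint): angle of the trough's clear lid, rad: 0 = shut flat, grows as it opens upward; starts open, upright at 1.5 to 1.9 (stop at 1.9). The hinge runs along the trough's far wall top, stand x=112 mm, z=100 mm. Stiff hinge: it stays where it is left, about 1 N at its edge moves it
- lid_edge (a point): middle of the lid's free edge: clear plastic plate 186 mm long (along the trough), 45 mm from hinge to edge, 3 mm thick; shut it lies from stand x=67 to 112 mm, top 103 mm above the counter
- tub: loose oblong open white plastic tub, 64 (x) by 104 (y) by 45 mm high, walls 3 mm, 70 g; origin at the centre of its underside, z up. Grip it across its 64 mm width
- tin: fixed square open tin 110 by 110 by 45 mm high, walls 3 mm, for the round tablets; origin at the centre of its underside
- caddy: fixed white plastic caddy with suction cups on the tiled upstand (upstand 170 mm high, its face about 83 mm beyond the ledge's middle line); a pocket 30 mm higher than the ledge begins 93 mm (+y) from the ledge's middle, and in it stand an opener (120 mm away) and a tall brush (175 mm away). Origin 115 mm below the ledge's top at its centre; its height varies. y runs along the ledge, x towards the tiles
- ledge (a point): centre of the top of the narrow raised ledge on the caddy: 40 mm wide (x), 130 mm long (y), top 20 mm above the caddy's deck around it
- timer: bystander: glass egg timer standing on the counter, 44 mm across, 74 mm high; leave alone
- clip: bystander: plastic clip lying on the counter, 75 by 16 by 15 mm; leave alone
- mug: bystander: mug, 80 mm across, 90 mm high; leave alone
- oblong0: oblong white tablet 32 (x) by 22 (y) by 14 mm, 16 g, lying on the platform's half beside the trough; origin at the centre of its underside. 2 to 4 of these are present
- oblong1: oblong white tablet 32 (x) by 22 (y) by 14 mm, 16 g, lying on the platform's half beside the trough; origin at the centre of its underside. 2 to 4 of these are present
- oblong2: oblong white tablet 32 (x) by 22 (y) by 14 mm, 16 g, lying on the platform's half beside the trough; origin at the centre of its underside. 2 to 4 of these are present
- oblong3: oblong white tablet 32 (x) by 22 (y) by 14 mm, 16 g, lying on the platform's half beside the trough; origin at the centre of its underside. 2 to 4 of these are present
- round0: round white tablet (an extra), 28 mm across, 12 mm thick, 13 g, lying on the platform's half away from the trough; origin at the centre of its underside, z along its axis. 2 or 3 of these are present
- round1: round white tablet (an extra), 28 mm across, 12 mm thick, 13 g, lying on the platform's half away from the trough; origin at the centre of its underside, z along its axis. 2 or 3 of these are present
- round2: round white tablet (an extra), 28 mm across, 12 mm thick, 13 g, lying on the platform's half away from the trough; origin at the centre of its underside, z along its axis. 2 or 3 of these are present

How it is judged (in metres and radians):
On the way, in this order (a step that is already met when the one before it is completed fails the run):
1. all oblong tablets and no round one in the trough, lid shut (x of oblong0 in the frame of trough_floor between -0.021 and 0.021 m and y of oblong0 in the frame of trough_floor between -0.095 and 0.097 m and z of oblong0 in the frame of trough_floor between -0.004 and 0.036 m and x of oblong1 in the frame of trough_floor between -0.021 and 0.021 m and y of oblong1 in the frame of trough_floor between -0.095 and 0.097 m and z of oblong1 in the frame of trough_floor between -0.004 and 0.036 m and x of oblong2 in the frame of trough_floor between -0.021 and 0.021 m and y of oblong2 in the frame of trough_floor between -0.095 and 0.097 m and z of oblong2 in the frame of trough_floor between -0.004 and 0.036 m and x of oblong3 in the frame of trough_floor between -0.021 and 0.021 m and y of oblong3 in the frame of trough_floor between -0.095 and 0.097 m and z of oblong3 in the frame of trough_floor between -0.004 and 0.036 m and not ((x of round0 in the frame of trough_floor between -0.022 and 0.022 m and y of round0 in the frame of trough_floor between -0.11 and 0.11 m and z of round0 in the frame of trough_floor between -0.01 and 0.042 m)) and not ((x of round1 in the frame of trough_floor between -0.022 and 0.022 m and y of round1 in the frame of trough_floor between -0.11 and 0.11 m and z of round1 in the frame of trough_floor between -0.01 and 0.042 m)) and not ((x of round2 in the frame of trough_floor between -0.022 and 0.022 m and y of round2 in the frame of trough_floor between -0.11 and 0.11 m and z of round2 in the frame of trough_floor between -0.01 and 0.042 m)) and value of joint lid below 0.12 rad), for 0.2 s.
2. all round tablets in the tin, the oblong ones still in the trough under the shut lid (x of oblong0 in the frame of trough_floor between -0.021 and 0.021 m and y of oblong0 in the frame of trough_floor between -0.095 and 0.097 m and z of oblong0 in the frame of trough_floor between -0.004 and 0.036 m and x of oblong1 in the frame of trough_floor between -0.021 and 0.021 m and y of oblong1 in the frame of trough_floor between -0.095 and 0.097 m and z of oblong1 in the frame of trough_floor between -0.004 and 0.036 m and x of oblong2 in the frame of trough_floor between -0.021 and 0.021 m and y of oblong2 in the frame of trough_floor between -0.095 and 0.097 m and z of oblong2 in the frame of trough_floor between -0.004 and 0.036 m and x of oblong3 in the frame of trough_floor between -0.021 and 0.021 m and y of oblong3 in the frame of trough_floor between -0.095 and 0.097 m and z of oblong3 in the frame of trough_floor between -0.004 and 0.036 m and x of round0 in the frame of tin between -0.055 and 0.055 m and y of round0 in the frame of tin between -0.055 and 0.055 m and z of round0 in the frame of tin between -0.002 and 0.045 m and x of round1 in the frame of tin between -0.055 and 0.055 m and y of round1 in the frame of tin between -0.055 and 0.055 m and z of round1 in the frame of tin between -0.002 and 0.045 m and x of round2 in the frame of tin between -0.055 and 0.055 m and y of round2 in the frame of tin between -0.055 and 0.055 m and z of round2 in the frame of tin between -0.002 and 0.045 m and value of joint lid below 0.12 rad), for 0.2 s.
3. the trough raised with its lid shut (value of joint trough above 0.5 rad and value of joint lid below 0.25 rad), for 0.1 s.
At the end, for the whole second after the job is handed in: Oblong tablets all in the tub; tub at rest on the ledge, within 14 mm of its middle line and 35 mm of its centre along it, upright within 0.08 rad, lengthwise within 0.26 rad; round tablets all in the tin; trough down (under 0.06 rad), lid shut (under 0.12 rad) (x of oblong0 in the frame of tub between -0.032 and 0.032 m and y of oblong0 in the frame of tub between -0.052 and 0.052 m and z of oblong0 in the frame of tub between 0 and 0.055 m and x of oblong1 in the frame of tub between -0.032 and 0.032 m and y of oblong1 in the frame of tub between -0.052 and 0.052 m and z of oblong1 in the frame of tub between 0 and 0.055 m and x of oblong2 in the frame of tub between -0.032 and 0.032 m and y of oblong2 in the frame of tub between -0.052 and 0.052 m and z of oblong2 in the frame of tub between 0 and 0.055 m and x of oblong3 in the frame of tub between -0.032 and 0.032 m and y of oblong3 in the frame of tub between -0.052 and 0.052 m and z of oblong3 in the frame of tub between 0 and 0.055 m and x of round0 in the frame of tin between -0.055 and 0.055 m and y of round0 in the frame of tin between -0.055 and 0.055 m and z of round0 in the frame of tin between -0.002 and 0.045 m and x of round1 in the frame of tin between -0.055 and 0.055 m and y of round1 in the frame of tin between -0.055 and 0.055 m and z of round1 in the frame of tin between -0.002 and 0.045 m and x of round2 in the frame of tin between -0.055 and 0.055 m and y of round2 in the frame of tin between -0.055 and 0.055 m and z of round2 in the frame of tin between -0.002 and 0.045 m and x of tub in the frame of ledge between -0.014 and 0.014 m and y of tub in the frame of ledge between -0.035 and 0.035 m and z of tub in the frame of ledge between -0.004 and 0.004 m and angle between tub's own z axis and vertical below 0.08 rad and angle between the y axis of tub and the y axis of caddy, either way round below 0.26 rad and linear speed of tub below 0.02 m/s and value of joint trough below 0.06 rad and value of joint lid below 0.12 rad and linear speed of each of oblong0, oblong1, oblong2, oblong3, round0, round1, round2 below 0.03 m/s); the robot touches nothing.
It fails at once if an oblong tablet, not in the tub, is lifted more than 35 mm above the platform over the stand ((x of oblong0 in the frame of trough_floor between -0.19 and 0.03 m and y of oblong0 in the frame of trough_floor between -0.11 and 0.11 m and z of oblong0 in the frame of trough_floor between 0.075 and 0.3 m) and not (x of oblong0 in the frame of tub between -0.04 and 0.04 m and y of oblong0 in the frame of tub between -0.06 and 0.06 m and z of oblong0 in the frame of tub between -0.01 and 0.08 m)).
It fails at once if an oblong tablet, not in the tub, is lifted more than 35 mm above the platform over the stand ((x of oblong1 in the frame of trough_floor between -0.19 and 0.03 m and y of oblong1 in the frame of trough_floor between -0.11 and 0.11 m and z of oblong1 in the frame of trough_floor between 0.075 and 0.3 m) and not (x of oblong1 in the frame of tub between -0.04 and 0.04 m and y of oblong1 in the frame of tub between -0.06 and 0.06 m and z of oblong1 in the frame of tub between -0.01 and 0.08 m)).
It fails at once if an oblong tablet, not in the tub, is lifted more than 35 mm above the platform over the stand ((x of oblong2 in the frame of trough_floor between -0.19 and 0.03 m and y of oblong2 in the frame of trough_floor between -0.11 and 0.11 m and z of oblong2 in the frame of trough_floor between 0.075 and 0.3 m) and not (x of oblong2 in the frame of tub between -0.04 and 0.04 m and y of oblong2 in the frame of tub between -0.06 and 0.06 m and z of oblong2 in the frame of tub between -0.01 and 0.08 m)).
It fails at once if an oblong tablet, not in the tub, is lifted more than 35 mm above the platform over the stand ((x of oblong3 in the frame of trough_floor between -0.19 and 0.03 m and y of oblong3 in the frame of trough_floor between -0.11 and 0.11 m and z of oblong3 in the frame of trough_floor between 0.075 and 0.3 m) and not (x of oblong3 in the frame of tub between -0.04 and 0.04 m and y of oblong3 in the frame of tub between -0.06 and 0.06 m and z of oblong3 in the frame of tub between -0.01 and 0.08 m)).
It fails at once if the egg timer, the clip or the mug is moved more than 30 mm (distance of any of timer, clip, mug from where it was at the start of the episode above 0.03 m).
Of oblong0, oblong1, oblong2, oblong3 only 2 to 4 are there at a start; the rules pass over those that are not, and their reading is None.
Of round0, round1, round2 only 2 to 3 are there at a start; the rules pass over those that are not, and their reading is None.
At some moment in a run one of round0, round1, round2 may be knocked a few centimetres aside while the robot is not near it.
It also fails if it takes over 208 s, if anything falls off the work surface, if the arm or the gripper's body presses on something with over 40 N, if the wrist force passes 120 N, or if a joint passes its speed limit or range.

ROBOT

A 6-joint arm with a two-finger parallel gripper is mounted at the origin on the work surface. World frame = base frame: x ahead of the robot, y to its left, z up, the work surface at z = 0. Lengths are in mm, angles in degrees, forces in N, time in s.
With the tool pointing down it reaches from about 275 to 750 mm from the base axis. Payload 10.2 kg.
Tool frame: the origin (TCP) lies at the very end of the fingers, on their centre line; the grasp point (between the pads) lies 19 mm behind it (manip.grip_point_offset is the distance from the TCP to the grasp point, in mm); z points along the fingers, y is the line along which they close (so a half turn about z gives the same grasp; the last joint's range is limited). The gripper opens to 85 mm and grips with 20 to 120 N. Pads are 22 mm wide; open, the fingers measure 114 mm over their backs; the gripper's body (76 mm by 85 mm) begins 54 mm behind the grasp point. The pads swing forward as they close: fully open they stand 13 mm farther back than shut.
Start: joints at [-80.008, 17.928, 85.812, -0, 76.261, -12.8], TCP at [203.368, -484.017, 231.294] pointing down, gripper open.
Joint ranges: [-168.41, 168.41], [-55.51, 124.54], [10.69, 146.95], [-70.63, 250.63], [1, 178], [-165.06, 165.06]. Speed limits (degrees/s): [136.94, 136.94, 172.46, 180, 180, 180].

INTERFACE

Orientations are given as [roll, pitch, yaw] about the fixed x, y, z axes, in that order (R = Rz(yaw) Ry(pitch) Rx(roll)).
In Python, from workcell import manip, camera, get_calibration gives the robot as it stands. The module is installed in compiled form; this text tells all that it offers.
- The arm moves only by the tool play_rows, never from a script. Its argument "targets" is one flat list of numbers, 4 for each row, row after row: the shift along the world's x, y, z in units of 40 mm (1.0 is 40 mm), then the turn about the world's z in units of 8 degrees (1.0 is 8 degrees). In form: [tx, ty, tz, twist, tx, ty, tz, twist, ...]. A call has 1 to 5 rows; each row is the pose to reach, as a shift and turn from the pose commanded when the call began; what a row does not reach only later rows make up. A row lasts 1/10 s, in which the tool goes at most 50 mm and 8.59 degrees, less where a joint would pass 70% of its speed; a pose out of reach is approached as far as the arm can. A call with a gripper value outside its range is refused whole. "gripper" is the opening, from 0 (shut) to 1 (fully open), set as the call begins (left out, the last holds). The fingers move at their own pace and stop on an object; "force" is the grip in N (left out, the last holds). Time passes only in rows, so rows that repeat a pose let the fingers close. It gives the time, the measured TCP pose, the force, the opening and the grip force at its end, in the units of the state.
- manip.get_state(): the state, without advancing time (a new reading comes with each control period).
- camera(name): name is "scene" or "top" or "wrist"; returns (picture, depth): 480x640x3 uint8, red, green, blue; 480x640 float32, mm along the optical axis (not along the pixel's ray), 0 where there is no reading.
- get_calibration(name): a dict with "mtx" (3x3 intrinsics, pixels), "D" ([k1, k2, p1, p2, k3] as OpenCV has them; the pictures are not rectified), "rvec" (rotation vector, rad) and "tvec" (3), from world to camera coordinates, as OpenCV has them. Camera axes: x right, y down, z forward; pixel columns grow to the right and rows downward; lengths in mm; the calibration is good to about 2 mm. A picture is of the moment at which its call begins: read the wrist's pose just before it. get_calibration takes no time and is no camera call; for the wrist camera it gives the pose at the moment of the call.
- manip.job_done(): hands the job in; it is judged then, once.
The state is a dict: "t": time; "q": joint angles; "joint_vel": joint speeds; "joint_torque": joint torques, N m; "tool_pos": TCP position; "tcp_rot": TCP orientation; "ft_force": force on the tool from outside, world axes, zero at the start; "moment": the same for the moment, N m; "opening": finger opening in mm; "grip_force": force on a finger pad.
Only numpy, scipy, OpenCV 4.12 (cv2) and the standard library are available. Lean on these libraries where they do the work, as an engineer would, in place of code of your own. Each camera call takes 0.05 s, during which the arm holds its last target. There are 200 camera calls.

## Working session

There is one attempt and no reset: what is moved stays moved. The work goes in short steps, Python scripts to look and compute and a tool call to move; the robot and the scene stay as the last step left them, time stands still between calls to the robot, and variables do not carry over. Pictures are saved under pics/ and viewed, at most 14 in all, crops included, and the job is handed in when it is done.

Besides the shell and the picture viewer there is one more tool, called after "Call:" as name(argument=value, ...) on one line, values as JSON. play_rows: Moves the arm, as the interface text tells. Its arguments: {"type":"object","properties":{"targets":{"type":"array","items":{"type":"number"}},"gripper":{"type":"number"},"force":{"type":"number"}},"required":["targets"]}

```bash
mkdir -p pics; cat > h.py <<'E'
import numpy as np, cv2
from workcell import manip, camera, get_calibration
def cap(name):
    c=get_calibration(name); im,d=camera(name); return im,d,c
def cloud(d,c):
    v,u=np.mgrid[0:480,0:640]
    p=cv2.undistortPoints(np.stack([u,v],-1).reshape(-1,1,2).astype(np.float64),np.array(c["mtx"],float),np.array(c["D"],float)).reshape(-1,2)
    z=d.reshape(-1).astype(float)
    P=np.c_[p*z[:,None],z]
    R,_=cv2.Rodrigues(np.array(c["rvec"],float)); t=np.array(c["tvec"],float).reshape(3)
    W=(P-t)@R
    W[z==0]=np.nan
    return W.reshape(480,640,3)
def proj(p,c):
    return cv2.projectPoints(np.array(p,float).reshape(-1,1,3),np.array(c["rvec"],float),np.array(c["tvec"],float),np.array(c["mtx"],float),np.array(c["D"],float))[0].reshape(-1,2)
def save(im,n): cv2.imwrite("pics/"+n,im[:,:,::-1])
E
python3 - <<'E'
from h import *
for n in("scene","top"):
    im,d,c=cap(n); save(im,n+"0.png"); np.savez(n+"0.npz",im=im,d=d,W=cloud(d,c))
    R,_=cv2.Rodrigues(np.array(c["rvec"],float)); print(n,-R.T@np.array(c["tvec"],float).ravel(),R[2])
s=manip.get_state(); print(s["t"],s["tool_pos"],s["tcp_rot"],s["ft_force"],s["opening"])
E
```

```text
scene [1425.06237583 -629.27880221  774.7273023 ] [-0.68030614  0.48397577 -0.55040986]
top [ 498.51822761  -17.16581201 1077.55311409] [ 8.66638749e-02 -2.40787833e-04 -9.96237579e-01]
0.1 [ 203.31760694 -483.79357785  230.80700904] [-1.79936395e+02 -1.24236513e-02  2.27919627e+01] [ 0.08369826 -0.12656167  0.96309621] 85.21095565692754
```

View pics/top0.png

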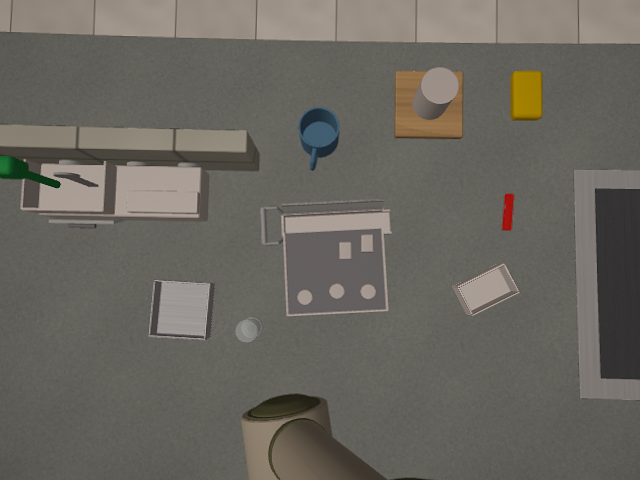

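View pics/scene0.png

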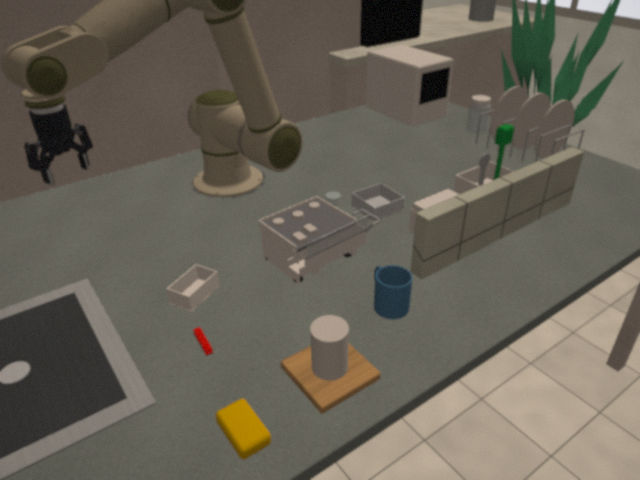

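Top view: tray with two oblongs at (345,250) and (367,243), and rounds at (305,297), (337,291), (368,291). The tub is at (486,289), tin (181,310), timer (247,329), mug (319,130), clip (508,212), ledge near (165,200). The trough's bar is on the left and its lip on the right.

```bash
cat > m.py <<'E'
from h import *
from scipy import ndimage
D=np.load("top0.npz"); W=D["W"]; im=D["im"].astype(int)
def rect(m,name):
    p=W[m][:,:2].astype(np.float32); r=cv2.minAreaRect(p); print(name,m.sum(),np.round(r[0],1),np.round(r[1],1),round(r[2],1),"z",np.round(np.nanpercentile(W[m][:,2],[5,50,95]),1))
def box(u0,v0,u1,v1):
    m=np.zeros((480,640),bool); m[v0:v1,u0:u1]=1; return m&np.isfinite(W[...,2])
z=W[...,2]
b=box(283,190,392,320)
g=(im.max(2)<120)
plat=b&(z>92)&(z<104)&box(283,228,392,320)
rect(plat,"plat+rim region")
rect(box(283,225,392,320)&(z>105)&(z<115),"rims/tabs")
t=b&(z>107)&(z<118)&(im.min(2)>140)
l,n=ndimage.label(ndimage.binary_opening(t&box(290,228,384,308)))
for i in range(1,n+1): rect(l==i,"tab%d"%i)
rect(box(450,260,522,318)&(z>30)&(z<60),"tub")
rect(box(145,275,218,343)&(z>30)&(z<60),"tin")
rect(box(230,315,265,345)&(z>10),"timer")
rect(box(498,190,518,234)&(z>6),"clip")
rect(box(296,104,342,150)&(z>70),"mug")
rect(box(255,200,283,250)&(z>90),"bar")
rect(box(275,190,395,215)&(z>120),"lid")
for (u,v) in [(165,180),(165,200),(135,204),(205,204),(165,192),(165,214),(120,190),(185,180),(165,150),(165,140),(60,185)]: print(u,v,W[v,u].round(1))
E
python3 m.py; python3 -c "
import cv2
i=cv2.imread('pics/top0.png'); cv2.imwrite('pics/c1.png',cv2.resize(i[120:350,0:400],None,fx=2,fy=2,interpolation=2))"
```

```text
plat+rim region 6874 [511.3 -29.2] [158.8 190.3] 1.3 z [ 96.5  99.4 102.2]
rims/tabs 1353 [508.  -31.5] [152.5 187.9] 4.1 z [107.  110.8 114.2]
tab1 134 [561.8 -88.9] [26.3 16.8] 0.7 z [111.1 113.8 115.8]
tab2 145 [548.2 -48.4] [26.2 16.7] 1.1 z [110.2 113.  115.9]
tab3 128 [472.6 -34.1] [23.4 20.7] 46.3 z [108.6 111.6 114.3]
tab4 133 [473.3 -92.4] [23.4 22.2] 46.2 z [108.5 111.  113.4]
tab5 136 [460.6  24.4] [21.9 22.2] 1.6 z [108.1 111.1 114.2]
tub 454 [ 480.9 -332.2] [ 64.2 105.5] 27.3 z [31.3 42.9 46.7]
tin 603 [430.3 270. ] [112.4 109.6] 87.5 z [31.8 42.2 46.4]
timer 455 [394.9 133.3] [42.  42.3] 23.1 z [23.3 73.  76.3]
clip 344 [ 638.  -385.3] [23.1 77.5] 79.7 z [ 7.4 14.4 18. ]
mug 454 [785.4   4.6] [80.8 79.3] 1.3 z [72.4 87.2 91.7]
bar 342 [590.6  86.6] [71.1 44.2] 2.8 z [100.7 114.4 117.7]
lid 649 [630.1 -25.3] [  9.6 185.5] 4.2 z [121.7 136.4 145.1]
165 180 [675.8 293.7  91.8]
165 200 [633.9 284.1 117.3]
135 204 [626.  340.1 112.3]
205 204 [636.9 226.3  51.1]
165 192 [649.4 285.9 113.6]
165 214 [610.3 289.2  97.3]
120 190 [654.8 376.9  91.9]
185 180 [676.4 255.8  93. ]
165 150 [715.5 272.1 167.6]
165 140 [733.4 272.8 167.5]
60 185 [661.  486.   96.2]
```

View pics/c1.png

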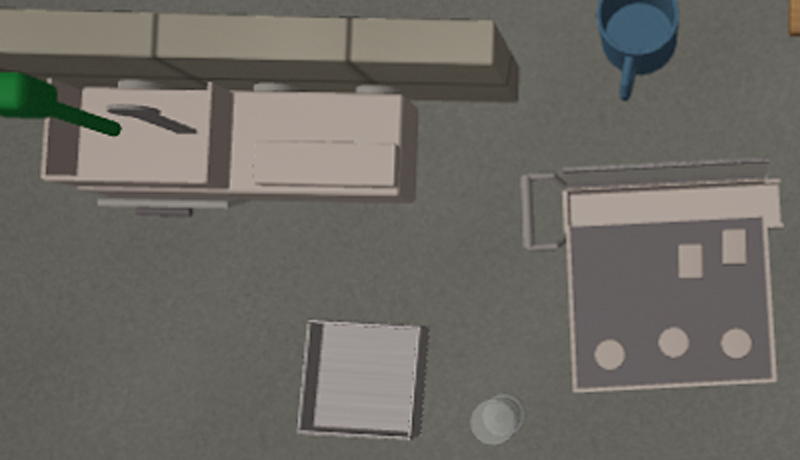

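```bash
cat > m2.py <<'E'
exec(open("m.py").read().split("b=box(283")[0])
from scipy.optimize import least_squares
def line(m,name,ax):
    p=W[m]; k=np.ones(len(p),bool)
    for _ in range(4):
        a=np.polyfit(p[k][:,1-ax],p[k][:,ax],1); r=p[:,ax]-np.polyval(a,p[:,1-ax]); k=abs(r)<max(2.5*np.median(abs(r[k])),1)
    q=p[k]; print(name,len(q),"slope deg",np.degrees(np.arctan(a[0])).round(2),"at mid",q.mean(0).round(1),"range",q.min(0).round(1),q.max(0).round(1))
f=(z>104)&(z<116)
line(box(292,308,384,320)&f,"rim -x",0)
line(box(280,240,291,312)&f,"rim +y",1)
line(box(382,235,392,308)&f,"rim -y",1)
line(box(255,205,268,248)&(z>104),"bar",1)
line(box(280,198,386,212)&(z>120),"lid",0)
line(box(290,204,384,213)&(z>137),"lid top",0)
line(box(392,200,396,240)&(z>20),"lip?",1)
# ledge
m=box(115,185,203,216)&(z>108)&(z<122)
l,n=ndimage.label(m); k=1+np.argmax(np.bincount(l.ravel())[1:]); m=l==k
p=W[m]; r=cv2.minAreaRect(p[:,:2].astype(np.float32)); print("ledge",r,np.median(p[:,2]),p.min(0),p.max(0), m.nonzero()[1].min(),m.nonzero()[1].max())
line(box(125,120,240,175)&(z>160),"upstand top",0)
# upstand face front edge: min x per column with z>160
xs=[(W[:,u][(z[:,u]>160)&(z[:,u]<175)][:,0].min(),W[155,u,1]) for u in range(120,240,10) if ((z[:,u]>160)&(z[:,u]<175)).any()]
print(np.round(xs,1))
# profile across caddy at column 165 & along row 204
print([tuple(W[v,165].round(0)) for v in range(160,220,2)])
print([tuple(W[201,u].round(0)) for u in range(95,212,3)])
for v in (300,):pass
m=box(455,260,522,318)&(z>38); print("tub top pts", W[m].mean(0))
E
python3 m2.py
```

```text
rim -x 166 slope deg -4.01 at mid [433.7 -36.1 108.7] range [ 427.4 -120.8  104. ] [439.8  45.8 112.9]
rim +y 135 slope deg 2.98 at mid [498.3  59.4 109. ] range [434.5  55.  104.4] [564.6  64.  113.8]
rim -y 144 slope deg 4.01 at mid [ 511.2 -123.3  108.9] range [ 445.  -128.3  104.1] [ 577.4 -117.6  114.5]
bar 214 slope deg 4.28 at mid [589.1 102.8 115. ] range [554.4  94.5 110.1] [625.2 109.5 119.4]
lid 632 slope deg -4.02 at mid [629.8 -25.8 135. ] range [ 619.3 -118.   120. ] [640.1  67.2 147.3]
lid top 54 slope deg -3.11 at mid [627.6  15.1 141.4] range [624.7 -27.3 137.1] [629.8  52.3 146.7]Traceback (most recent call last):
  File "m2.py", line 15, in <module>
    line(box(392,200,396,240)&(z>20),"lip?",1)
    ~~~~^^^^^^^^^^^^^^^^^^^^^^^^^^^^^^^^^^^^^^
  File "m2.py", line 6, in line
    a=np.polyfit(p[k][:,1-ax],p[k][:,ax],1); r=p[:,ax]-np.polyval(a,p[:,1-ax]); k=abs(r)<max(2.5*np.median(abs(r[k])),1)
    raise TypeError("expected non-empty vector for x")
TypeError: expected non-empty vector for x
```

```bash
sed -i '/lip?/d' m2.py; python3 m2.py | tail -n +7
```

```text
ledge ((631.9173583984375, 290.6828308105469), (42.02216339111328, 131.21963500976562), 0.0759664922952652) 114.98195233139627 [610.83267705 225.05956509 108.05373615] [652.90215342 356.27218482 121.04429818] 126 198
upstand top 2631 slope deg -0.16 at mid [733.8 242.5 168.9] range [714.  141.7 160. ] [755.7 343.4 174.8]
[[715.2 367.7]
 [715.  350.4]
 [714.5 331. ]
 [714.7 311.9]
 [714.9 293.4]
 [715.  274.5]
 [715.3 255.6]
 [716.  237.9]
 [715.6 219.3]
 [715.9 201. ]
 [715.8 182.2]
 [715.7 163.8]]
[(np.float64(715.0), np.float64(297.0), np.float64(87.0)), (np.float64(715.0), np.float64(302.0), np.float64(71.0)), (np.float64(715.0), np.float64(308.0), np.float64(51.0)), (np.float64(702.0), np.float64(294.0), np.float64(95.0)), (np.float64(698.0), np.float64(293.0), np.float64(96.0)), (np.float64(694.0), np.float64(293.0), np.float64(97.0)), (np.float64(690.0), np.float64(293.0), np.float64(96.0)), (np.float64(687.0), np.float64(294.0), np.float64(92.0)), (np.float64(683.0), np.float64(293.0), np.float64(95.0)), (np.float64(680.0), np.float64(294.0), np.float64(91.0)), (np.float64(676
[... 2802 characters left out ...]
 (np.float64(633.0), np.float64(260.0), np.float64(113.0)), (np.float64(633.0), np.float64(254.0), np.float64(114.0)), (np.float64(633.0), np.float64(247.0), np.float64(117.0)), (np.float64(633.0), np.float64(243.0), np.float64(114.0)), (np.float64(633.0), np.float64(237.0), np.float64(115.0)), (np.float64(634.0), np.float64(232.0), np.float64(115.0)), (np.float64(633.0), np.float64(226.0), np.float64(116.0)), (np.float64(637.0), np.float64(226.0), np.float64(94.0)), (np.float64(640.0), np.float64(225.0), np.float64(73.0)), (np.float64(644.0), np.float64(227.0), np.float64(43.0)), (np.float64(650.0), np.float64(230.0), np.float64(1.0))]
tub top pts [ 480.72447128 -332.99941615   43.70166659]
```

Call:
play_rows(targets=[0.46,0.25,-0.17,0.79,0.92,0.5,-0.34,1.58,1.38,0.75,-0.5,2.36,1.84,1.0,-0.67,3.15,2.31,1.26,-0.83,3.93], gripper=1, force=30)

```text
t: 0.6
tool_pos: [296.4, -433.0, 197.5]
tcp_rot: [-180.0, -0.0, 54.5]
ft_force: [-0.6, 0.2, -0.6]
opening: 85.4
grip_force: 0.0
```

Call:
play_rows(targets=[0.46,0.25,-0.17,0.79,0.92,0.5,-0.34,1.58,1.38,0.75,-0.5,2.36,1.84,1.0,-0.67,3.15,2.31,1.26,-0.83,3.93])

```text
t: 1.1
tool_pos: [388.8, -382.6, 164.3]
tcp_rot: [-180.0, -0.0, 85.9]
ft_force: [-0.6, -0.5, -0.8]
opening: 85.6
grip_force: 0.0
```

Call:
play_rows(targets=[0.46,0.25,-0.17,0.79,0.92,0.5,-0.34,1.58,1.38,0.75,-0.5,2.36,1.84,1.0,-0.67,3.15,2.32,1.27,-0.83,3.95])

```text
t: 1.6
tool_pos: [481.5, -331.8, 131.0]
tcp_rot: [-180.0, -0.0, 117.5]
ft_force: [1.0, -0.5, 0.5]
opening: 85.4
grip_force: 0.0
```

Call:
play_rows(targets=[0.2,-0.44,-0.8,0,0.2,-0.44,-1.6,0,0.2,-0.44,-2.4,0,0.2,-0.44,-2.8,0,0.2,-0.44,-3.0,0])

```text
t: 2.1
tool_pos: [488.2, -349.3, 9.6]
tcp_rot: [-179.9, -0.2, 117.3]
ft_force: [-1.0, -0.3, -0.0]
opening: 85.4
grip_force: 0.0
```

Call:
play_rows(targets=[0,0,0,0,0,0,0,0,0,0,0,0,0,0,0,0,0,0,0,0], gripper=0, force=25)

```text
t: 2.6
tool_pos: [489.2, -350.2, 12.4]
tcp_rot: [180.0, 0.1, 117.3]
ft_force: [-0.9, 0.6, 2.3]
opening: 64.0
grip_force: 29.6
```

Call:
play_rows(targets=[0,0,0,0,0,0,0,0,0,0,0.3,0,0,0,0.7,0,0,0,0.8,0])

```text
t: 3.1
tool_pos: [489.6, -350.6, 45.7]
tcp_rot: [180.0, 0.2, 117.3]
ft_force: [0.0, -0.5, -0.4]
opening: 63.3
grip_force: 29.2
```

Call:
play_rows(targets=[0.63,0.49,0,-0.59,1.26,0.98,0,-1.18,1.89,1.47,0,-1.76,2.52,1.96,0,-2.34,3.13,2.45,0,-2.93])

```text
t: 3.6
tool_pos: [615.0, -251.0, 43.6]
tcp_rot: [-180.0, -0.0, 93.6]
ft_force: [-1.0, -0.3, -0.2]
opening: 63.3
grip_force: 29.2
```

Call:
play_rows(targets=[0,0,-0.3,0,0,0,-0.6,0,0,0,-0.74,0,0,0,-0.8,0,0,0,-0.8,0])

```text
t: 4.1
tool_pos: [613.5, -252.8, 12.2]
tcp_rot: [-180.0, -0.0, 93.8]
ft_force: [-1.7, 2.5, 4.8]
opening: 63.6
grip_force: 30.2
```

Call:
play_rows(targets=[-0.02,0.28,0,0,-0.04,0.56,0,0,-0.06,0.84,0,0,-0.08,1.12,0,0,-0.1,1.37,0,0])

```text
t: 4.6
tool_pos: [610.2, -196.7, 12.2]
tcp_rot: [180.0, 0.1, 93.9]
ft_force: [0.4, -2.9, 5.1]
opening: 63.4
grip_force: 30.1
```

Call:
play_rows(targets=[0,0,0,0,0,0,0,0,0,0,0,0,0,0,0,0,0,0,0.1,0], gripper=1)

```text
t: 5.1
tool_pos: [609.7, -197.3, 15.1]
tcp_rot: [-179.9, -0.0, 93.8]
ft_force: [-0.9, 0.0, 0.3]
opening: 85.2
grip_force: 0.0
```

Call:
play_rows(targets=[0,0,0.8,0,0,0,1.6,0,0,0,2.4,0,0,0,3.2,0,0,0,4.4,0])

```text
t: 5.6
tool_pos: [609.2, -196.9, 191.5]
tcp_rot: [-179.8, -0.1, 93.8]
ft_force: [-0.1, -0.6, 0.1]
opening: 85.5
grip_force: 0.0
```

Call:
play_rows(targets=[-0.2,0.26,0.1,-0.95,-0.4,0.52,0.1,-1.9,-0.6,0.78,0.1,-2.85,-0.8,1.04,0.1,-3.8,-1.0,1.3,0.1,-4.75], gripper=0.32)

```text
t: 6.1
tool_pos: [569.8, -144.9, 196.0]
tcp_rot: [180.0, -0.0, 55.5]
ft_force: [-0.0, 0.6, 0.2]
opening: 27.4
grip_force: 0.0
```

Call:
play_rows(targets=[-0.2,0.26,0,-0.95,-0.4,0.52,0,-1.9,-0.6,0.78,0,-2.85,-0.8,1.04,0,-3.8,-1.0,1.3,0,-4.75])

```text
t: 6.6
tool_pos: [529.8, -92.9, 196.0]
tcp_rot: [180.0, -0.0, 17.5]
ft_force: [0.2, 1.2, 0.6]
opening: 27.4
grip_force: 0.0
```

Call:
play_rows(targets=[-0.2,0.26,0,-0.95,-0.44,0.54,0,-1.75,-0.44,0.54,0,-1.75,-0.44,0.54,0,-1.75,-0.44,0.54,0,-1.75])

```text
t: 7.1
tool_pos: [513.0, -72.2, 195.8]
tcp_rot: [180.0, -0.0, 3.9]
ft_force: [-0.0, -0.5, -0.6]
opening: 27.4
grip_force: 0.0
```

```bash
python3 - <<'E'
from h import *
im,d,c=cap("wrist"); save(im,"w1.png"); W=cloud(d,c); np.savez("w1.npz",im=im,W=W,d=d)
from scipy import ndimage
z=W[...,2]
a=np.radians(4);R=np.array([[np.cos(a),np.sin(a)],[-np.sin(a),np.cos(a)]])
S=(W[...,:2]-[509.7,-31.6])@R.T
m=(z>106)&(z<118)&(S[...,0]>-70)&(S[...,0]<68)&(abs(S[...,1])<85)
l,n=ndimage.label(ndimage.binary_opening(m,iterations=2))
for i in range(1,n+1):
    k=l==i
    if k.sum()<300: continue
    r=cv2.minAreaRect(S[k].astype(np.float32)); print(k.sum(),np.round(r[0],1),np.round(r[1],1),round(r[2],1),np.median(z[k]).round(1), np.argwhere(k).mean(0).round())
E
```

```text
1568 [ 47.9 -59.9] [22.2 32.2] 87.9 114.1 [178. 350.]
1514 [ 36.7 -19.1] [21.8 32. ] 87.5 114.1 [195. 290.]
679 [-32.6   3.2] [18.  26.9] 36.1 112.1 [286. 264.]
786 [-39.4 -53.5] [21.2 27.5] 71.8 112.2 [294. 339.]
1045 [-45.2  59.2] [26.9 28.2] 53.0 112.3 [301. 191.]
```

View pics/w1.png

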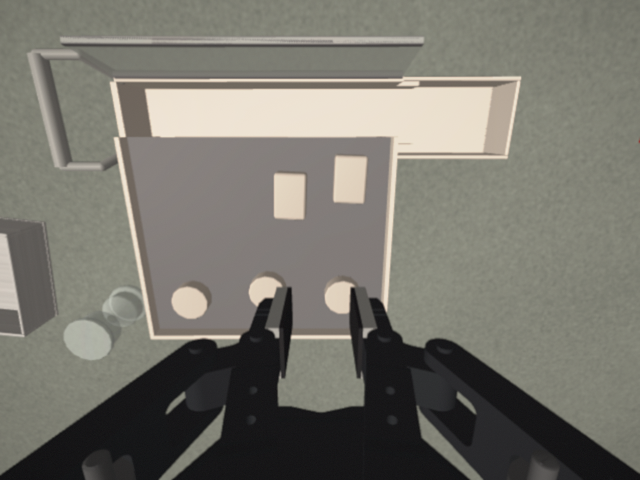

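Call:
play_rows(targets=[0,0,-0.8,0,0,0,-1.5,0,0,0,-2.0,0,0,0,-2.25,0,0,0,-2.32,0], gripper=0.39)

```text
t: 7.65
tool_pos: [512.5, -71.8, 102.2]
tcp_rot: [-180.0, 0.1, 3.8]
ft_force: [0.2, 0.4, -0.3]
opening: 33.6
grip_force: 0.0
```

Call:
play_rows(targets=[0.2,0.01,0,0,0.4,0.03,0,0,0.6,0.04,0,0,0.8,0.06,0,0,1.0,0.07,0,0])

```text
t: 8.15
tool_pos: [553.5, -68.7, 103.1]
tcp_rot: [180.0, -0.0, 3.8]
ft_force: [-1.4, -0.8, 0.6]
opening: 33.4
grip_force: 0.1
```

Call:
play_rows(targets=[0.16,0.01,0,0,0.32,0.02,0,0,0.48,0.03,0,0,0.64,0.05,0,0,0.85,0.06,0,0])

```text
t: 8.65
tool_pos: [587.1, -66.3, 102.9]
tcp_rot: [-180.0, 0.0, 3.8]
ft_force: [-0.3, 0.2, 0.0]
opening: 33.1
grip_force: 0.0
```

Call:
play_rows(targets=[-0.6,-0.04,0.1,0,-0.9,-0.06,0.8,0,-1.2,-0.08,1.8,0,-1.6,-0.1,2.3,0,-1.6,-0.1,2.3,0])

```text
t: 9.15
tool_pos: [523.1, -70.8, 198.0]
tcp_rot: [179.9, -0.3, 3.8]
ft_force: [0.4, -0.9, -0.5]
opening: 33.4
grip_force: 0.0
```

```bash
cat > look.py <<'E'
import sys
from h import *
im,d,c=cap("wrist"); save(im,sys.argv[1]+".png"); W=cloud(d,c); np.savez(sys.argv[1]+".npz",im=im,W=W,d=d)
from scipy import ndimage
z=W[...,2]
a=np.radians(4);R=np.array([[np.cos(a),np.sin(a)],[-np.sin(a),np.cos(a)]])
S=(W[...,:2]-[509.7,-31.6])@R.T
m=(z>106)&(z<118)&(S[...,0]>-70)&(S[...,0]<68)&(abs(S[...,1])<85)
l,n=ndimage.label(ndimage.binary_opening(m,iterations=2))
for i in range(1,n+1):
    k=l==i
    if k.sum()<300: continue
    r=cv2.minAreaRect(S[k].astype(np.float32)); cw=cv2.minEnclosingCircle(W[k][:,:2].astype(np.float32)); print(k.sum(),"stand",np.round(r[0],1),np.round(r[1],1),"world",np.round(cw[0],1),"r",round(cw[1],1))
E
python3 look.py w2
```

```text
891 stand [-40.2 -54.6] [27.8 23.4] world [473.4 -90.3] r 14.1
995 stand [-45.3  59.3] [27.3 27.4] world [460.4  24.7] r 14.2
```

View pics/w2.png

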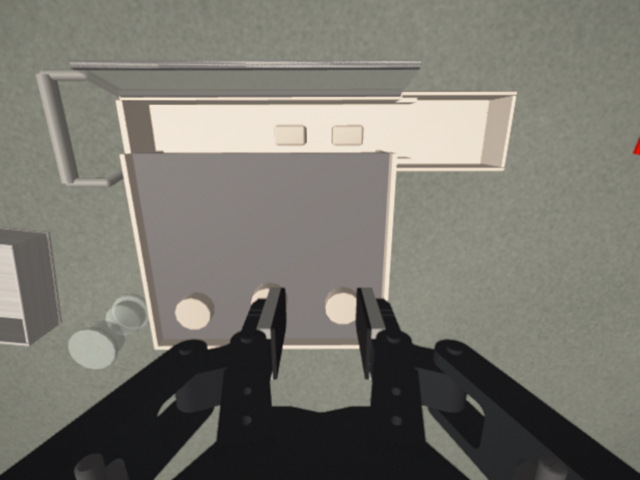

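Call:
play_rows(targets=[0.7,0.25,0,0,1.4,0.5,0,0,2.1,0.75,0,0,2.8,1.0,0,0,3.33,1.24,0,0], gripper=0)

```text
t: 9.7
tool_pos: [657.2, -20.0, 192.5]
tcp_rot: [-180.0, 0.1, 3.8]
ft_force: [-0.5, 0.9, 0.4]
opening: 0.2
grip_force: 0.0
```

Call:
play_rows(targets=[0,0,-0.6,0,0,0,-1.2,0,0,0,-1.6,0,0,0,-1.75,0,0,0,-1.75,0])

```text
t: 10.2
tool_pos: [655.5, -20.6, 123.2]
tcp_rot: [-180.0, 0.1, 3.8]
ft_force: [-0.5, 0.9, -0.2]
opening: -0.2
grip_force: 0.0
```

Call:
play_rows(targets=[-0.2,-0.01,0,0,-0.4,-0.03,0,0,-0.6,-0.04,0.05,0,-0.75,-0.05,0.05,0,-0.9,-0.06,0.05,0])

```text
t: 10.7
tool_pos: [619.6, -23.3, 127.4]
tcp_rot: [180.0, -0.1, 3.8]
ft_force: [1.2, 0.8, -0.4]
opening: 0.0
grip_force: 0.4
```

Call:
play_rows(targets=[-0.2,-0.01,-0.06,0,-0.37,-0.03,-0.13,0,-0.5,-0.04,-0.27,0,-0.62,-0.05,-0.43,0,-0.65,-0.05,-0.62,0])

```text
t: 11.2
tool_pos: [593.5, -25.3, 102.0]
tcp_rot: [180.0, -0.0, 3.8]
ft_force: [-5.5, 2.1, 51.4]
opening: 0.1
grip_force: 27.8
```

Call:
play_rows(targets=[0,0,0.1,0,0,0,0.5,0,0,0,1.2,0,-0.6,0,2.0,0,-1.2,0,2.4,0])

```text
t: 11.7
tool_pos: [545.8, -25.3, 199.6]
tcp_rot: [180.0, -0.1, 3.8]
ft_force: [-0.2, -0.8, 0.4]
opening: -0.2
grip_force: 0.0
```

Call:
play_rows(targets=[-0.8,0,0,0,-1.6,0,0.2,0,-2.4,0,0.2,0,-2.6,0,0.2,0,-2.6,0,0.2,0])

```text
t: 12.2
tool_pos: [441.4, -25.3, 206.1]
tcp_rot: [180.0, -0.0, 3.8]
ft_force: [-0.3, -0.1, 0.7]
opening: -0.0
grip_force: 0.0
```

```bash
python3 look.py w3; python3 - <<'E'
from h import *
W=np.load("w3.npz")["W"]; z=W[...,2]
a=np.radians(4);R=np.array([[np.cos(a),np.sin(a)],[-np.sin(a),np.cos(a)]])
S=(W[...,:2]-[509.7,-31.6])@R.T
for x in (68,74,80,90,100,110):
  for y in(-60,0,60):
    m=(abs(S[...,0]-x)<2)&(abs(S[...,1]-y)<4); print(x,y,np.nanpercentile(z[m],[10,50,90]).round(1) if m.any() else None,end=' ')
  print()
print(manip.get_state()["tool_pos"])
E
```

```text
1136 stand [-36.9   1.1] [26.8 27.2] world [472.7 -33.4] r 14.0
1159 stand [-40.4 -56. ] [27.1 27.1] world [473.  -90.5] r 14.0
1144 stand [-44.8  59.7] [26.8 27. ] world [460.7  24.9] r 14.0
68 -60 [100.3 103.3 104.7] 68 0 [100.  103.4 104.7] 68 60 [100.2 103.4 104.4] 
74 -60 [102.5 103.4 104.2] 74 0 [102.4 103.3 104.2] 74 60 [102.3 103.3 104.4] 
80 -60 [102.4 103.2 104.2] 80 0 [102.6 103.5 104.3] 80 60 [102.4 103.3 104.4] 
90 -60 [101.6 102.9 103.8] 90 0 [102.1 103.  104.1] 90 60 [102.3 103.2 103.6] 
100 -60 None 100 0 None 100 60 None 
110 -60 None 110 0 None 110 60 None 
[442.19674016 -25.35131707 206.10373356]
```

View pics/w3.png

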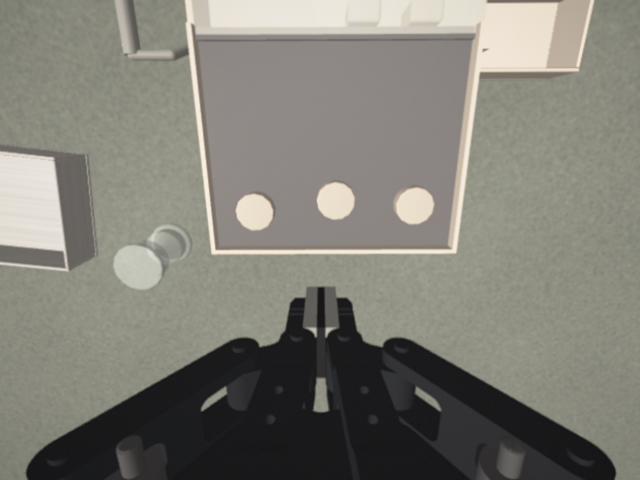

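Call:
play_rows(targets=[0.24,0.63,-0.5,0,0.47,1.26,-1.0,0,0.47,1.26,-1.7,0,0.47,1.26,-2.3,0,0.47,1.26,-2.6,0], gripper=0.43)

```text
t: 12.75
tool_pos: [460.7, 25.6, 99.6]
tcp_rot: [-180.0, 0.2, 3.9]
ft_force: [0.1, -0.8, 0.4]
opening: 36.9
grip_force: 0.3
```

Call:
play_rows(targets=[0,0,0,0,0,0,0,0,0,0,0,0,0,0,0,0,0,0,0,0], gripper=0)

```text
t: 13.25
tool_pos: [460.7, 25.2, 102.2]
tcp_rot: [180.0, -0.0, 3.8]
ft_force: [-0.0, -0.3, -0.6]
opening: 26.7
grip_force: 25.5
```

Call:
play_rows(targets=[0,0,0.4,0,0,0,1.2,0,0,0,2.0,0,0,1.0,2.0,0,0,2.0,2.0,0])

```text
t: 13.75
tool_pos: [461.0, 105.7, 183.2]
tcp_rot: [180.0, -0.1, 3.7]
ft_force: [0.7, -0.7, -0.5]
opening: 26.6
grip_force: 25.6
```

Call:
play_rows(targets=[-0.07,1.0,0,0,-0.14,2.0,0,0,-0.2,3.0,0,0,-0.27,3.92,-0.2,0,-0.27,3.92,-1.0,0])

```text
t: 14.25
tool_pos: [450.6, 265.9, 144.0]
tcp_rot: [-179.9, -0.4, 4.1]
ft_force: [0.4, -1.4, -0.2]
opening: 26.6
grip_force: 25.6
```

Call:
play_rows(targets=[0,0,-0.9,0,0,0,-1.8,0,0,0,-2.6,0,0,0,-3.0,0,0,0,-3.1,0])

```text
t: 14.75
tool_pos: [448.9, 261.7, 16.5]
tcp_rot: [180.0, 0.2, 3.8]
ft_force: [-0.4, -0.6, 0.9]
opening: 26.5
grip_force: 25.6
```

Call:
play_rows(targets=[0,0,0,0,0,0,0,0,0,0,0,0,0,0,0.5,0,0,0,1.0,0], gripper=0.43)

```text
t: 15.25
tool_pos: [449.7, 262.0, 59.1]
tcp_rot: [-180.0, -0.0, 3.8]
ft_force: [0.2, 0.0, 0.9]
opening: 36.8
grip_force: 0.0
```

Call:
play_rows(targets=[0,0,1.0,0,0,0,2.0,0,0,0,3.0,0,0,-1,3.6,0,0,-2,3.6,0])

```text
t: 15.75
tool_pos: [450.9, 181.7, 206.2]
tcp_rot: [-180.0, -0.5, 4.0]
ft_force: [1.3, 0.0, -0.1]
opening: 36.6
grip_force: 0.0
```

Call:
play_rows(targets=[0,-1,0,0,0,-2,0,0,0,-3,0,0,0,-4,0,0,-0.2,-4.6,0,0])

```text
t: 16.25
tool_pos: [442.0, -4.4, 202.9]
tcp_rot: [179.9, -0.1, 3.7]
ft_force: [0.7, -0.2, -0.3]
opening: 36.8
grip_force: 0.0
```

```bash
python3 look.py w4; python3 -c "
from h import *
print(manip.get_state()['tool_pos'])"
```

```text
1170 stand [-36.7   1. ] [27.2 26.9] world [472.9 -33.2] r 13.9
1201 stand [-40.3 -56. ] [26.8 27.1] world [473.1 -90.3] r 13.8
[440.98879257  -6.06393316 202.77135936]
```

Call:
play_rows(targets=[0.4,-0.4,-0.7,0,0.77,-0.78,-1.4,0,0.77,-0.78,-1.8,0,0.77,-0.78,-1.8,0,0.77,-0.78,-1.8,0])

```text
t: 16.8
tool_pos: [472.8, -33.1, 131.1]
tcp_rot: [180.0, -0.1, 3.8]
ft_force: [0.8, 0.1, 0.4]
opening: 36.9
grip_force: 0.0
```

Call:
play_rows(targets=[0,0,-0.4,0,0,0,-0.7,0,0,0,-0.7,0,0,0,-0.7,0,0,0,-0.7,0])

```text
t: 17.3
tool_pos: [473.0, -33.3, 102.9]
tcp_rot: [180.0, -0.1, 3.8]
ft_force: [0.4, -0.2, -0.0]
opening: 36.7
grip_force: 0.0
```

Call:
play_rows(targets=[0,0,0,0,0,0,0,0,0,0,0,0,0,0,0,0,0,0,0,0], gripper=0)

```text
t: 17.8
tool_pos: [472.9, -33.3, 102.9]
tcp_rot: [180.0, -0.1, 3.8]
ft_force: [-1.9, -0.3, 6.1]
opening: 26.1
grip_force: 24.4
```

Call:
play_rows(targets=[0,0,0.4,0,0,0,1.2,0,0,0,2.0,0,0,0.7,2.0,0,0,1.4,2.0,0])

```text
t: 18.3
tool_pos: [472.9, 23.1, 183.1]
tcp_rot: [180.0, -0.1, 3.7]
ft_force: [0.7, 0.5, -0.2]
opening: 26.4
grip_force: 24.7
```

Call:
play_rows(targets=[0,1,0,0,-0.1,2,0,0,-0.4,3,0,0,-0.8,4,0,0,-1.0,5,0,0])

```text
t: 18.8
tool_pos: [431.4, 224.4, 182.3]
tcp_rot: [-180.0, -0.0, 3.8]
ft_force: [1.0, 0.2, 0.6]
opening: 26.5
grip_force: 24.7
```

Call:
play_rows(targets=[-0.4,0.8,-0.1,0,-0.57,0.98,-1,0,-0.57,0.98,-2,0,-0.57,0.98,-3,0,-0.57,0.98,-3.8,0])

```text
t: 19.3
tool_pos: [409.1, 261.9, 28.3]
tcp_rot: [180.0, 0.1, 3.8]
ft_force: [1.0, 0.7, -0.5]
opening: 26.5
grip_force: 24.7
```

Call:
play_rows(targets=[0,0,-0.3,0,0,0,-0.3,0,0,0,-0.3,0,0,0,-0.3,0,0,0,-0.3,0], gripper=0.43)

```text
t: 19.8
tool_pos: [410.5, 262.2, 19.3]
tcp_rot: [-180.0, -0.1, 3.8]
ft_force: [-0.0, -0.7, -0.3]
opening: 36.5
grip_force: 0.0
```

Call:
play_rows(targets=[0,0,1.0,0,0,0,2.0,0,0,0,3.0,0,0,0,4.0,0,0,-1,4.6,0])

```text
t: 20.3
tool_pos: [410.3, 223.8, 205.9]
tcp_rot: [-179.9, -0.3, 4.1]
ft_force: [1.2, -1.3, -1.0]
opening: 36.7
grip_force: 0.0
```

Call:
play_rows(targets=[0.2,-1,0,0,0.4,-2,0,0,0.6,-3,0,0,0.8,-4,0,0,0.8,-5,0,0])

```text
t: 20.8
tool_pos: [442.2, 20.2, 202.9]
tcp_rot: [180.0, -0.1, 3.8]
ft_force: [0.6, -0.5, -0.2]
opening: 36.7
grip_force: 0.0
```

Call:
play_rows(targets=[0,-1,0,0,0,-1.6,0,0,0,-1.6,0,0,0,-1.6,0,0,0,-1.6,0,0])

```text
t: 21.3
tool_pos: [441.7, -41.2, 202.4]
tcp_rot: [-180.0, -0.0, 3.9]
ft_force: [-0.4, 0.2, -1.3]
opening: 36.5
grip_force: 0.0
```

```bash
python3 look.py w5; python3 -c "
from h import *
print(manip.get_state()['tool_pos'])"
```

```text
1190 stand [-40.5 -56.3] [27.3 26.7] world [472.9 -90.8] r 14.0
[441.73975981 -41.07729512 202.32256   ]
```

Call:
play_rows(targets=[0.4,-0.62,-0.6,0,0.78,-1.23,-1.3,0,0.78,-1.23,-1.8,0,0.78,-1.23,-2.3,0,0.78,-1.23,-2.5,0])

```text
t: 21.85
tool_pos: [472.3, -90.1, 100.6]
tcp_rot: [-179.9, 0.1, 3.9]
ft_force: [0.3, 0.0, 0.1]
opening: 36.4
grip_force: 0.0
```

Call:
play_rows(targets=[0,0,0,0,0,0,0,0,0,0,0,0,0,0,0,0,0,0,0,0], gripper=0)

```text
t: 22.35
tool_pos: [473.1, -91.2, 102.5]
tcp_rot: [180.0, -0.0, 3.8]
ft_force: [0.1, 0.6, -0.7]
opening: 26.7
grip_force: 25.3
```

Call:
play_rows(targets=[0,0,0.4,0,0,0,1.2,0,0,0,2.0,0,0,0.7,2.0,0,0,1.4,2.0,0])

```text
t: 22.85
tool_pos: [473.3, -35.0, 183.2]
tcp_rot: [180.0, -0.1, 3.7]
ft_force: [0.4, 0.6, -0.4]
opening: 26.3
grip_force: 25.4
```

Call:
play_rows(targets=[-0.2,1,0,0,-0.4,2,0,0,-0.6,3,0,0,-0.8,4,0,0,-1.03,5,0,0])

```text
t: 23.35
tool_pos: [431.3, 166.3, 182.4]
tcp_rot: [-180.0, -0.0, 3.8]
ft_force: [1.4, 0.6, -0.8]
opening: 26.6
grip_force: 25.4
```

Call:
play_rows(targets=[0,1,0,0,0,2,0,0,0,2.74,-0.3,0,0,2.74,-1,0,0,2.74,-1.8,0])

```text
t: 23.85
tool_pos: [432.0, 275.4, 109.9]
tcp_rot: [-180.0, -0.1, 3.9]
ft_force: [0.2, 0.2, -0.5]
opening: 26.6
grip_force: 25.4
```

Call:
play_rows(targets=[0,0,-0.8,0,0,0,-1.6,0,0,0,-2.1,0,0,0,-2.1,0,0,0,-2.1,0])

```text
t: 24.35
tool_pos: [432.1, 274.5, 26.8]
tcp_rot: [-180.0, -0.0, 3.8]
ft_force: [-0.8, 0.1, 0.4]
opening: 26.7
grip_force: 25.4
```

Call:
play_rows(targets=[0,0,0,0,0,0,0,0,0,0,0,0,0,0,0.6,0,0,0,1.2,0], gripper=0.43)

```text
t: 24.85
tool_pos: [431.5, 274.3, 74.8]
tcp_rot: [180.0, 0.0, 3.8]
ft_force: [0.7, 0.0, 0.2]
opening: 36.8
grip_force: 0.0
```

Call:
play_rows(targets=[0,0,1.0,0,0,0,2.0,0,0,0,3.0,0,0,-0.5,3.6,0,0,-0.5,3.6,0])

```text
t: 25.35
tool_pos: [433.0, 253.7, 221.8]
tcp_rot: [-179.9, -0.4, 3.8]
ft_force: [0.6, 0.4, -0.9]
opening: 37.0
grip_force: 0.0
```

```bash
python3 look.py w6; python3 -c "
from h import *
im,d,c=cap('top'); save(im,'t6.png')
s=im[120:350,0:400]; cv2.imwrite('pics/t6c.png',cv2.resize(s,None,fx=2,fy=2)[:,:,::-1])
print(manip.get_state()['tool_pos'])"
```

```text
[431.69003708 254.29797537 218.20732989]
```

View pics/w6.png

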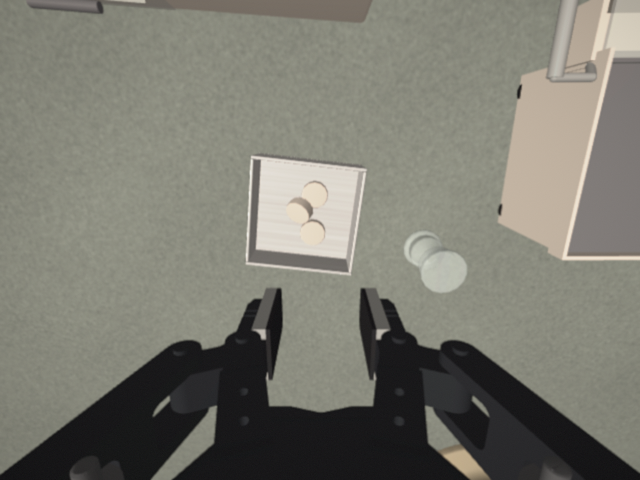

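Call:
play_rows(targets=[0.7,-0.7,0,0,1.4,-1.4,0,0,2.1,-2.1,0,0,2.8,-2.8,0,0,3.5,-3.4,0,0], gripper=0.3)

```text
t: 25.95
tool_pos: [572.4, 117.3, 216.5]
tcp_rot: [-180.0, 0.2, 3.8]
ft_force: [-0.1, 0.8, -0.2]
opening: 25.8
grip_force: 0.0
```

Call:
play_rows(targets=[0.45,-0.4,-0.4,0,0.45,-0.4,-0.7,0,0.45,-0.4,-0.7,0,0.45,-0.4,-0.7,0,0.45,-0.4,-0.7,0])

```text
t: 26.45
tool_pos: [589.5, 103.3, 190.8]
tcp_rot: [-180.0, -0.0, 3.9]
ft_force: [0.5, 0.1, 0.5]
opening: 25.3
grip_force: 0.0
```

```bash
python3 look.py w7; python3 - <<'E'
from h import *
print(manip.get_state()["tool_pos"])
W=np.load("w7.npz")["W"]; z=W[...,2]
a=np.radians(4);R=np.array([[np.cos(a),np.sin(a)],[-np.sin(a),np.cos(a)]])
S=(W[...,:2]-[509.7,-31.6])@R.T
m=(z>108)&(z<122)&(S[...,1]>112)&(S[...,1]<145)&(S[...,0]>50)&(S[...,0]<130)
print(m.sum(),np.nanpercentile(S[m],[2,50,98],axis=0).round(1),np.nanpercentile(z[m],[50,98]))
E
```

```text
[589.56456284 103.19012153 190.92968038]
1699 [[ 56.  113.4]
 [ 94.4 128.7]
 [125.  134.9]] [115.97822714 118.10276484]
```

View pics/w7.png

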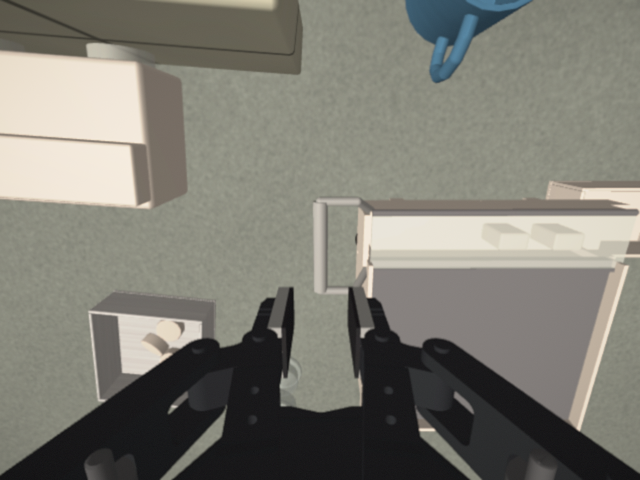

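Call:
play_rows(targets=[0,0,-0.7,0,0,0,-1.4,0,0,0,-2.0,0,0,0,-2.3,0,0,0,-2.35,0])

```text
t: 27.0
tool_pos: [589.3, 102.7, 95.5]
tcp_rot: [-180.0, 0.1, 3.9]
ft_force: [0.1, 0.2, -0.3]
opening: 25.7
grip_force: 0.0
```

Call:
play_rows(targets=[0,0,0,0,0,0,0,0,0,0,0,0,0,0,0,0,0,0,0,0], gripper=0)

```text
t: 27.5
tool_pos: [590.2, 103.6, 97.7]
tcp_rot: [-179.9, -0.1, 3.9]
ft_force: [-0.9, 5.5, -0.1]
opening: 8.6
grip_force: 25.0
```

Bar gripped. Raising along the arc.

Call:
play_rows(targets=[0.005,-0.08,0.3,0,0.012,-0.17,0.59,0,0.02,-0.28,0.88,0,0.03,-0.4,1.16,0,0.04,-0.53,1.44,0])

```text
t: 28.0
tool_pos: [591.6, 82.4, 155.9]
tcp_rot: [-179.9, -0.1, 3.9]
ft_force: [-0.5, 4.9, 0.7]
opening: 8.8
grip_force: 24.5
```

Call:
play_rows(targets=[0.01,-0.15,0.27,0,0.02,-0.31,0.53,0,0.03,-0.48,0.785,0,0.05,-0.67,1.03,0,0.06,-0.87,1.27,0])

```text
t: 28.5
tool_pos: [594.1, 47.8, 207.3]
tcp_rot: [-179.9, -0.2, 3.9]
ft_force: [0.6, 6.3, 4.0]
opening: 9.2
grip_force: 24.4
```

Call:
play_rows(targets=[0.01,-0.13,0.14,0,0.02,-0.25,0.27,0,0.03,-0.43,0.44,0,0.04,-0.57,0.56,0,0.05,-0.71,0.68,0])

```text
t: 29.0
tool_pos: [596.1, 19.4, 234.8]
tcp_rot: [-179.9, -0.2, 3.9]
ft_force: [-1.9, 6.3, 7.3]
opening: 8.8
grip_force: 24.7
```

Call:
play_rows(targets=[0.01,-0.19,0.15,0,0.02,-0.34,0.26,0,0.03,-0.49,0.36,0,0.05,-0.7,0.495,0,0.05,-0.7,0.495,0])

```text
t: 29.5
tool_pos: [598.2, -10.0, 254.6]
tcp_rot: [-180.0, -0.2, 3.8]
ft_force: [-1.0, 5.1, 7.7]
opening: 8.7
grip_force: 25.4
```

Call:
play_rows(targets=[0.02,-0.27,0.155,0,0.04,-0.55,0.295,0,0.06,-0.82,0.415,0,0.08,-1.11,0.53,0,0.08,-1.11,0.53,0])

```text
t: 30.0
tool_pos: [601.4, -55.9, 274.9]
tcp_rot: [179.9, -0.2, 3.8]
ft_force: [-0.4, 4.3, 6.6]
opening: 8.4
grip_force: 26.0
```

```bash
python3 - <<'E'
from h import *
a,d,c=cap("scene"); b,d2,c2=cap("top"); W=cloud(d2,c2); np.savez("t8.npz",im=b,W=W)
p=cv2.resize(a[150:350,150:400],None,fx=2,fy=2); q=cv2.resize(b[150:350,260:430],None,fx=2,fy=2)
o=np.zeros((400,840,3),np.uint8); o=np.hstack([p,np.pad(q,((0,0),(0,0),(0,0)))])[:, :800]; save(o,"s8.png"); print(o.shape)
E
```

```text
(400, 800, 3)
```

View pics/s8.png

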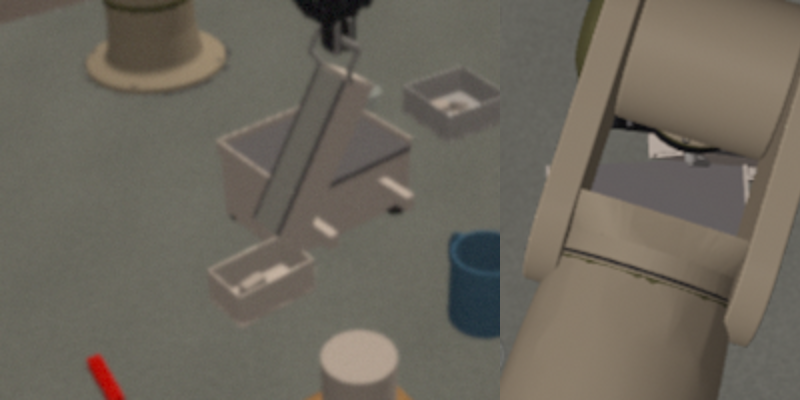

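Call:
play_rows(targets=[-0.02,0.29,-0.115,0,-0.04,0.56,-0.235,0,-0.06,0.84,-0.375,0,-0.08,1.11,-0.53,0,-0.11,1.47,-0.765,0])

```text
t: 30.6
tool_pos: [597.1, 4.3, 243.6]
tcp_rot: [179.9, -0.2, 3.8]
ft_force: [2.3, 2.2, 3.2]
opening: 9.1
grip_force: 26.0
```

Call:
play_rows(targets=[-0.02,0.34,-0.26,0,-0.04,0.62,-0.5,0,-0.07,1.05,-0.94,0,-0.09,1.25,-1.17,0,-0.1,1.44,-1.42,0])

```text
t: 31.1
tool_pos: [592.9, 62.7, 184.9]
tcp_rot: [-180.0, -0.1, 3.9]
ft_force: [2.4, 3.9, 3.2]
opening: 8.8
grip_force: 26.8
```

Call:
play_rows(targets=[-0.02,0.33,-0.51,0,-0.03,0.48,-0.785,0,-0.04,0.62,-1.06,0,-0.05,0.74,-1.34,0,-0.06,0.85,-1.63,0])

```text
t: 31.6
tool_pos: [590.5, 96.3, 119.4]
tcp_rot: [180.0, -0.1, 3.8]
ft_force: [4.5, 4.4, 1.4]
opening: 8.8
grip_force: 27.4
```

Call:
play_rows(targets=[-0.005,0.09,-0.29,0,-0.012,0.17,-0.57,0,-0.012,0.17,-0.59,0,-0.012,0.17,-0.59,0,-0.012,0.17,-0.59,0])

```text
t: 32.1
tool_pos: [590.0, 103.0, 96.0]
tcp_rot: [-180.0, -0.0, 3.8]
ft_force: [2.9, 4.7, -0.1]
opening: 8.9
grip_force: 27.7
```

Call:
play_rows(targets=[0,0,0,0,0,0,0,0,0,0,0,0,0,0,0,0,0,0,0.3,0], gripper=0.3)

```text
t: 32.6
tool_pos: [588.8, 102.6, 107.5]
tcp_rot: [-180.0, 0.2, 3.8]
ft_force: [-0.8, -0.9, -0.1]
opening: 25.9
grip_force: 0.0
```

Call:
play_rows(targets=[0,0,0.5,0,0,0,1.0,0,0,0,1.6,0,0,0,2.2,0,0,0,2.6,0])

```text
t: 33.1
tool_pos: [590.0, 102.7, 215.4]
tcp_rot: [180.0, -0.2, 3.8]
ft_force: [-0.2, -1.0, 0.0]
opening: 25.5
grip_force: 0.0
```

Call:
play_rows(targets=[0.03,-0.5,0,0.75,0.07,-1.0,0,1.5,0.1,-1.5,0,2.25,0.13,-2.0,0,3.0,0.17,-2.5,0,3.75])

```text
t: 33.6
tool_pos: [596.5, 1.9, 213.5]
tcp_rot: [180.0, -0.0, 34.1]
ft_force: [0.5, 0.4, -0.0]
opening: 25.6
grip_force: 0.0
```

Call:
play_rows(targets=[0.03,-0.5,0,0.75,0.07,-1.0,0,1.5,0.1,-1.5,0,2.25,0.13,-2.0,0,3.0,0.17,-2.5,0,3.75], gripper=1)

```text
t: 34.1
tool_pos: [603.2, -98.1, 213.6]
tcp_rot: [179.9, 0.0, 64.1]
ft_force: [0.4, 0.2, -1.1]
opening: 85.4
grip_force: 0.0
```

Call:
play_rows(targets=[0.03,-0.5,0,0.75,0.07,-1.0,0,1.5,0.1,-1.5,0,2.25,0.13,-2.0,0,3.0,0.17,-2.5,0,3.75])

```text
t: 34.6
tool_pos: [610.0, -198.1, 213.6]
tcp_rot: [180.0, 0.0, 94.1]
ft_force: [-0.7, -0.3, 0.8]
opening: 85.8
grip_force: 0.0
```

```bash
python3 look.py w9; python3 - <<'E'
from h import *
print(manip.get_state()["tool_pos"],manip.get_state()["tcp_rot"])
W=np.load("w9.npz")["W"]; z=W[...,2]
m=(z>36)&(z<52)&(W[...,1]<-150)&(W[...,1]>-260)&(abs(W[...,0]-610)<60)
r=cv2.minAreaRect(W[m][:,:2].astype(np.float32)); print(m.sum(),r)
im,d,c=cap("top"); W=cloud(d,c); np.savez("t9.npz",im=im,W=W); save(im,"t9.png")
E
```

```text
[ 609.89637129 -201.0352563   213.22343088] [1.79974860e+02 9.50595425e-02 9.42541532e+01]
937 ((608.966796875, -186.61203002929688), (64.1827163696289, 76.93328094482422), 3.7506346702575684)
```

View pics/w9.png

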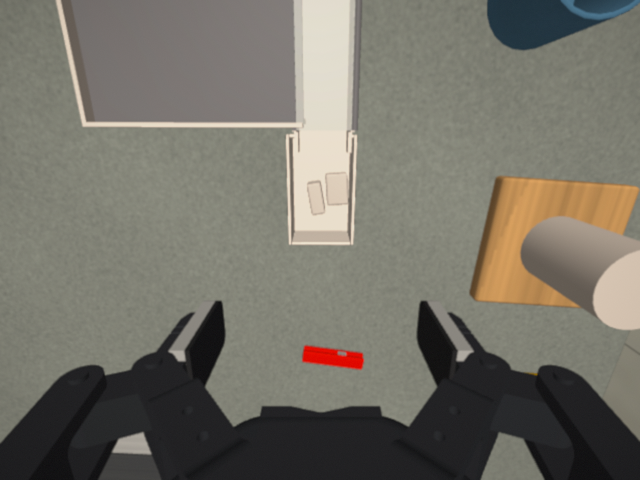

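Call:
play_rows(targets=[0,0,-0.9,0,0,0,-1.8,0,0,0,-2.7,0,0,0,-3.3,0,0,0,-3.6,0])

```text
t: 35.2
tool_pos: [609.4, -196.1, 66.8]
tcp_rot: [-179.9, -0.1, 93.8]
ft_force: [0.2, 0.0, -0.5]
opening: 85.3
grip_force: 0.0
```

Call:
play_rows(targets=[0,0,-0.6,0,0,0,-1.2,0,0,0,-1.45,0,0,0,-1.45,0,0,0,-1.45,0])

```text
t: 35.7
tool_pos: [610.8, -197.4, 12.0]
tcp_rot: [179.9, 0.1, 93.8]
ft_force: [0.5, 0.1, -0.0]
opening: 85.5
grip_force: 0.0
```

Call:
play_rows(targets=[0,0,0,0,0,0,0,0,0,0,0,0,0,0,0,0,0,0,0,0], gripper=0, force=30)

```text
t: 36.2
tool_pos: [610.8, -197.5, 11.9]
tcp_rot: [179.9, 0.1, 93.8]
ft_force: [-0.5, 1.7, 6.6]
opening: 64.0
grip_force: 34.0
```

Call:
play_rows(targets=[0.02,-0.2,0,0,0.04,-0.55,0,0,0.07,-0.9,0,0,0.09,-1.25,0,0,0.1,-1.5,0,0])

```text
t: 36.7
tool_pos: [614.8, -257.7, 12.0]
tcp_rot: [179.9, 0.0, 93.8]
ft_force: [-0.2, 3.8, 7.2]
opening: 63.3
grip_force: 34.1
```

Call:
play_rows(targets=[0,0,0.1,0,0,0,0.4,0,0,0,0.8,0,0,0,1.2,0,0,0,1.5,0])

```text
t: 37.2
tool_pos: [614.6, -257.2, 73.0]
tcp_rot: [179.9, 0.1, 93.9]
ft_force: [-0.8, -0.6, -0.4]
opening: 63.3
grip_force: 33.2
```

Call:
play_rows(targets=[0,0,0.6,0,0,0,1.5,0,0,0,2.5,0,0,0,3.5,0,0,0,4.4,0])

```text
t: 37.7
tool_pos: [613.9, -256.9, 249.7]
tcp_rot: [179.9, 0.1, 93.8]
ft_force: [-0.2, -0.3, -1.5]
opening: 63.6
grip_force: 33.3
```

Call:
play_rows(targets=[0.02,0.3,0,0,0.04,0.8,0,0,0.06,1.5,0,0,0.09,2.3,0,0,0.11,3.1,0,0])

```text
t: 38.2
tool_pos: [617.7, -130.5, 245.0]
tcp_rot: [-179.8, -0.1, 93.9]
ft_force: [0.3, 0.6, -0.3]
opening: 63.4
grip_force: 33.4
```

Call:
play_rows(targets=[0.02,0.8,0,-0.1,0.04,1.6,0,-0.2,0.06,2.4,0,-0.3,0.09,3.2,0,-0.4,0.11,4.0,0,-0.48])

```text
t: 38.7
tool_pos: [621.7, 29.5, 245.1]
tcp_rot: [-179.8, -0.0, 90.0]
ft_force: [0.5, 0.1, -0.3]
opening: 63.5
grip_force: 33.4
```

Call:
play_rows(targets=[0.02,0.8,0,0,0.04,1.6,0,0,0.06,2.4,0,0,0.09,3.2,0,0,0.11,4.0,0,0])

```text
t: 39.2
tool_pos: [625.8, 189.3, 245.1]
tcp_rot: [-179.8, 0.0, 90.0]
ft_force: [-0.1, -0.5, -1.0]
opening: 63.3
grip_force: 33.4
```

Call:
play_rows(targets=[0.03,0.7,0,0,0.06,1.4,0,0,0.1,1.9,0,0,0.1,2.1,0,0,0.1,2.1,0,0])

```text
t: 39.7
tool_pos: [630.3, 272.0, 245.3]
tcp_rot: [-179.9, 0.0, 90.1]
ft_force: [0.3, 0.3, -0.4]
opening: 63.6
grip_force: 33.4
```

```bash
python3 look.py w10; python3 - <<'E'
from h import *
s=manip.get_state(); print(s["tool_pos"],s["tcp_rot"],s["ft_force"])
W=np.load("w10.npz")["W"]; z=W[...,2]
m=(z>107)&(z<124)&(abs(W[...,0]-632)<35)&(abs(W[...,1]-291)<80)
if m.sum()>50: print("ledge",m.sum(),cv2.minAreaRect(W[m][:,:2].astype(np.float32)),np.median(z[m]))
m=(z>200)&(z<300)&(abs(W[...,0]-632)<45)&(W[...,1]>240)
print("tub",m.sum(),np.percentile(W[m],[1,50,99],axis=0).round(1))
E
```

```text
[630.66635803 270.90775346 245.68960835] [-1.79912762e+02  3.66834039e-02  9.00331727e+01] [-0.64918843  0.6926472  -1.47292138]
ledge 756 ((631.1192626953125, 352.2375183105469), (39.1542854309082, 10.405044555664062), 0.1444597840309143) 116.01384297152262
tub 51521 [[592.2 246.3 235.5]
 [630.  292.3 252.7]
 [671.3 348.4 297.5]]
```

View pics/w10.png

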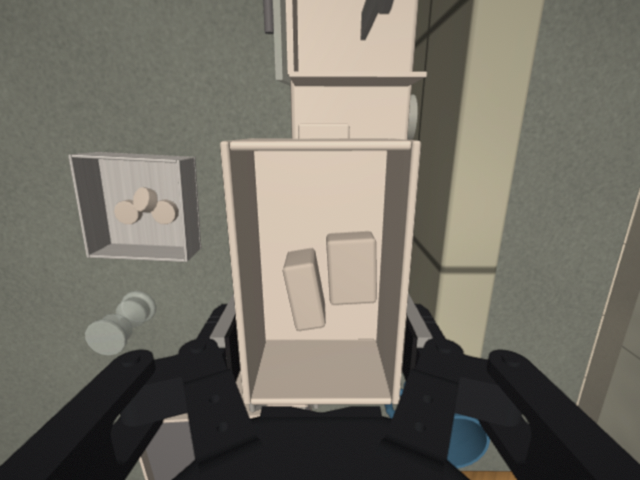

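Call:
play_rows(targets=[0.02,0,-0.7,0,0.02,0,-1.5,0,0.02,0,-2.2,0,0.02,0,-2.7,0,0.02,0,-2.8,0])

```text
t: 40.25
tool_pos: [631.0, 269.3, 131.7]
tcp_rot: [-179.7, 0.1, 89.9]
ft_force: [-0.6, -0.2, -0.7]
opening: 63.5
grip_force: 33.5
```

Call:
play_rows(targets=[0,0,-0.02,0,0,0,-0.05,0,0,0,-0.08,0,0,0,-0.1,0,0,0,-0.1,0])

```text
t: 40.75
tool_pos: [632.2, 270.8, 130.8]
tcp_rot: [180.0, -0.0, 90.0]
ft_force: [-1.0, 1.2, -1.4]
opening: 63.5
grip_force: 33.5
```

Call:
play_rows(targets=[0,0,-0.02,0,0,0,-0.04,0,0,0,-0.05,0,0,0,-0.05,0,0,0,-0.05,0])

```text
t: 41.25
tool_pos: [632.1, 270.8, 128.5]
tcp_rot: [-180.0, -0.0, 90.0]
ft_force: [-0.4, 0.4, -0.7]
opening: 63.6
grip_force: 33.5
```

Call:
play_rows(targets=[0,0,-0.02,0,0,0,-0.03,0,0,0,-0.03,0,0,0,-0.03,0,0,0,-0.03,0])

```text
t: 41.75
tool_pos: [632.2, 270.8, 127.9]
tcp_rot: [180.0, -0.0, 90.0]
ft_force: [-2.1, 0.2, 5.1]
opening: 63.5
grip_force: 34.2
```

Contact at 127.9 (5 N). Release and withdraw straight up, then check.

Call:
play_rows(targets=[0,0,0,0,0,0,0,0,0,0,0,0,0,0,0,0,0,0,0,0], gripper=1)

```text
t: 42.25
tool_pos: [632.1, 270.8, 127.1]
tcp_rot: [-180.0, -0.0, 90.0]
ft_force: [0.3, -0.5, -0.2]
opening: 85.6
grip_force: 0.0
```

Call:
play_rows(targets=[0,0,0.3,0,0,0,0.8,0,0,0,1.6,0,0,0,2.4,0,0,0,3.4,0])

```text
t: 42.75
tool_pos: [631.6, 270.7, 264.8]
tcp_rot: [-179.9, 0.0, 90.0]
ft_force: [-0.4, 0.2, 0.3]
opening: 85.3
grip_force: 0.0
```

Call:
play_rows(targets=[-0.5,-0.8,0,0,-1,-1.6,0,0,-1.5,-2.4,0,0,-2,-3.0,0,0,-2,-3,0,0])

```text
t: 43.25
tool_pos: [550.7, 148.7, 265.0]
tcp_rot: [179.9, 0.0, 89.9]
ft_force: [-0.6, 0.3, -0.0]
opening: 85.6
grip_force: 0.0
```

```bash
python3 - <<'E'
from h import *
im,d,c=cap("wrist"); W=cloud(d,c); z=W[...,2]
m=(z>150)&(z<172)&(abs(W[...,0]-632)<42)&(abs(W[...,1]-291)<65)
print("wrist rim",m.sum(),cv2.minAreaRect(W[m][:,:2].astype(np.float32)),np.percentile(z[m],[5,50,95]).round(1))
A=np.c_[W[m][:,:2]-W[m][:,:2].mean(0),np.ones(m.sum())]; print("tilt",np.linalg.lstsq(A,z[m],rcond=None)[0])
im2,d,c=cap("top"); W=cloud(d,c); z=W[...,2]; save(im2,"t11.png")
m=(z>148)&(z<172)&(abs(W[...,0]-632)<42)&(abs(W[...,1]-291)<65)
print("top rim",m.sum(),cv2.minAreaRect(W[m][:,:2].astype(np.float32)))
a=np.radians(4);R=np.array([[np.cos(a),np.sin(a)],[-np.sin(a),np.cos(a)]])
S=(W[...,:2]-[509.7,-31.6])@R.T
k=(abs(S[...,0]-90)<18)&(abs(S[...,1])<80); print("lid z",np.nanpercentile(z[k],[5,50,95]))
k=(abs(S[...,0]-90)<30)&(abs(S[...,1]-129)<3)&(z>80); print("bar z",k.sum(),np.nanpercentile(z[k],[50,95]) if k.any() else 0)
o=np.hstack([cv2.resize(im,(400,300)),cv2.resize(im2,(400,300))]); save(o,"f.png")
E
```

```text
wrist rim 2463 ((631.3972778320312, 276.2846374511719), (65.08077239990234, 66.01473999023438), 0.1846238672733307) [151.4 160.1 162.1]
tilt [-1.66811382e-02 -2.84144793e-02  1.58447713e+02]
top rim 174 ((661.6384887695312, 293.77545166015625), (6.53260612487793, 105.95805358886719), 0.3152541220188141)
lid z [ 99.50020338 102.33833469 105.2165579 ]
bar z 291 [551.19178526 564.76599779]
```

View pics/f.png

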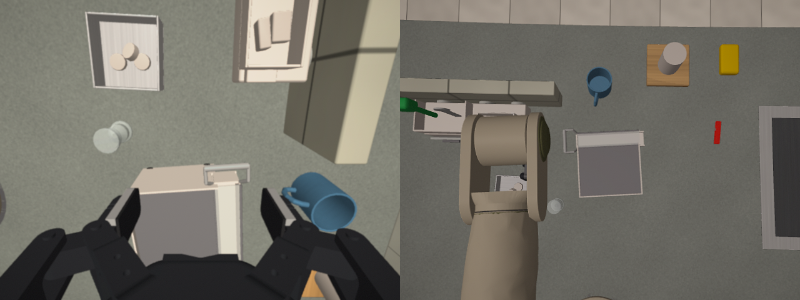

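The tub is upright on the ledge, centred to about 3 mm, with both oblongs in it. The lid is shut, the trough is down and the three rounds are in the tin.

```bash
python3 -c "
from workcell import manip
print(manip.job_done())"
```

```text
the job is handed in; nothing more can be done
None
```

I finished the task and handed it in. The last camera check showed both oblong tablets in the tub, upright and centred on the ledge, all three rounds in the tin, and the trough down with its lid shut; the hand-in gave no verdict.

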